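# Set and lock the parcel-tape machine

## Task

On the tape machine, turn only the inner bar knob until its nose points straight at the raised marker on the dial, leaving the big outer knob exactly as it is set. Once that is set, lock the machine: lift the bolt over the bump in its track, slide it fully home towards the knobs, and let it drop right down. Do not shift or knock over anything else on the desk.

Things in the scene. Friction and masses are not known exactly. Their poses are not given: they have to be found in the camera images.
- machine: Grey box-shaped parcel-tape machine, fixed to the table: 260 (its x) x 400 (its y) mm, flat top 120 mm above the table. Origin at the centre of its underside; its z is up. The knobs' common axis is vertical, at x = -20, y = +90 mm. The bolt track lies along y at x = -20 mm, on y = -180 to -30 mm. A big reel of tape hangs on its left (+y) side, y = 228 to 276 mm, x = -48 to 88 mm, top 153 mm above the table. Fixed, but its place and yaw differ each time.
- inner_knob (a joint): Angle (rad) of the inner knob, counter-clockwise seen from above; 0 when its nose points along the machine's +x; stops at -1.3 and 1.5. It turns with slight friction (about 0.06 N m) and stays where it is left. It always needs turning clockwise, by 0.35 to 1.5 rad.
- inner_grip (a point): On the knob axis, on the inner knob's bar, 172 mm above the table, the height to pinch. The inner knob is a bright aluminium upright bar 56 mm long, 14 mm thick, reaching from 150 to 190 mm above the table, on top of the outer knob; a thin nose (6 mm thick, 16 mm tall) sticks out of one end. x of this frame points along the bar to the nose.
- nose_tip (a point): Tip of the inner knob's nose, 45 mm from the axis, 158 mm above the table. x of this frame is the way the nose points.
- marker_tip (a point): Inner tip of the raised dark-steel marker (30 mm long, 8 mm wide, 8 mm tall) on the dial plate, just outside the outer knob; it is 50 mm from the knob axis and its long axis is radial. x of this frame points from the knob axis outwards through the marker: the direction in which the nose must point. Its place around the dial differs each time.
- outer_knob (a joint): Angle (rad) of the outer knob: a black fluted disc 96 mm across, from the machine's top to 145 mm above the table, under the inner knob's bar. It turns very easily (0.03 N m) when touched and must stay as it is.
- outer_rim (a point): A point on the rim of the outer knob's top, 45 mm from the axis, where its grey index ridge (2 mm high) is.
- bolt_slide (a joint): Travel (m) of the lock bolt along the machine's +y, towards the knobs: starts at 0 to 0.012 (unlocked), end stop at 0.08 (fully home). Friction about 1.2 N.
- bolt_lift (a joint): How far (m) the lock bolt is lifted: 0 is right down, at most 0.03. It falls by its own weight. Right down, the bolt's foot meets the bump at bolt_slide 0.024; it is past it at 0.048. Lifted 0.012 or more it passes freely.
- bolt_grip (a point): In the lock bolt's grip, 172 mm above the table when down: the height to pinch. Upright grey bar 46 mm long (machine's x), 14 mm thick (its y), 144 to 190 mm above the table. At its foot a cross plate 80 x 22 mm, top 146 mm, and a tongue 20 mm wide towards the knobs, to 101 mm from the grip, top 144 mm. Guide pins 33 mm either side along x, up to 174 mm. Frame x, y as the machine's.
- bump_top (a point): Top centre of the fixed bump across the bolt track: a rib 10 mm tall, 8 mm thick, 42 mm long along the machine's x.
- flask_mid (a point): Half-way up a dark steel flask, 72 mm across, 190 mm tall, standing on the table. Leave it.
- water_mid (a point): Half-way up a clear water bottle, 62 mm across, 200 mm tall, standing on the table. Leave it.
- tape_roll_mid (a point): Half-way up a roll of tape lying flat, 110 mm across, 48 mm tall, on the table. Leave it.
- carton_mid (a point): Half-way up a small carton, 110 x 150 x 70 mm, on the table. Leave it.
- label_roll_mid (a point): Half-way up a small roll of labels, 60 mm across, 40 mm tall, standing on top of the machine. Leave it.
- mouse_mid (a point): Half-way up a black computer mouse, 105 x 60 x 34 mm, on the table. Leave it.

How it is judged (in metres and radians):
On the way, in this order (a step that is already met when the one before it is completed fails the run):
1. the inner knob's nose points at the marker, with the bolt still unlocked (angle between the x axis of nose_tip and the x axis of marker_tip, either way round below 0.11 rad and horizontal distance between nose_tip and marker_tip below 0.03 m and value of joint bolt_slide below 0.03 m), for 0.2 s.
2. the bolt is lifted and carried over the bump (value of joint bolt_lift above 0.008 m and value of joint bolt_slide above 0.03 m).
At the end, for the whole second after the job is handed in: The inner knob's nose points at the marker within 0.11 rad (about 6 degrees), the outer knob's rim is within 4 mm of where it started, and the bolt is home (bolt_slide over 0.072 m, within 8 mm of its end stop) and right down (lifted less than 3 mm), all at rest (angle between the x axis of nose_tip and the x axis of marker_tip, either way round below 0.11 rad and horizontal distance between nose_tip and marker_tip below 0.03 m and distance of outer_rim from where it was at the start of the episode below 0.004 m and value of joint bolt_slide above 0.072 m and value of joint bolt_lift below 0.003 m and velocity of joint bolt_slide below 0.01 m/s and velocity of joint inner_knob below 0.05 rad/s); the robot touches nothing.
It fails at once if the outer knob is turned (its rim moves more than 4 mm) (distance of outer_rim from where it was at the start of the episode above 0.004 m).
It fails at once if a bystander is shifted more than 25 mm or knocked over (distance of any of flask_mid, water_mid, tape_roll_mid, carton_mid, label_roll_mid, mouse_mid from where it was at the start of the episode above 0.025 m).
It also fails if it takes over 51 s, if anything falls off the work surface, if the arm or the gripper's body presses on something with over 40 N, if the wrist force passes 120 N, or if a joint passes its speed limit or range.

## Robot

A 6-joint arm with a two-finger parallel gripper is mounted at the origin on the work surface. World frame = base frame: x ahead of the robot, y to its left, z up, the work surface at z = 0. Lengths are in mm, angles in rad, forces in N, time in s.
With the tool pointing down it reaches from about 275 to 750 mm from the base axis. Payload 10.2 kg.
Tool frame: the origin (TCP) lies at the very end of the fingers, on their centre line; the grasp point (between the pads) lies 19 mm behind it; y points along the fingers, x is the direction in which the jaws open and shut, and the axes are right-handed (so a half turn about y gives the same grasp; the last joint's range is limited). The gripper opens to 85 mm and grips with 20 to 120 N. Pads are 22 mm wide; open, the fingers measure 114 mm over their backs; the gripper's body (76 mm by 85 mm) begins 54 mm behind the grasp point. The pads swing forward as they close: fully open they stand 13 mm farther back than shut.
Start: joints at [-1.492, 0.313, 1.498, -0, 1.331, -0.223], TCP at [156.038, -501.282, 209.594] pointing down, gripper open.
Joint ranges: [-2.94, 2.94], [-0.97, 2.17], [0.19, 2.56], [-1.23, 4.37], [0.02, 3.11], [-2.88, 2.88]. Speed limits (rad/s): [2.39, 2.39, 3.01, 3.14, 3.14, 3.14].

## Interface

Orientations are given as a unit quaternion [w, x, y, z].
In Python, from rig import telemetry, imaging, ctrl gives the robot as it stands.
- The arm moves only by the shell command python3 -m handwheel 'ROWS' [FORCE]. ROWS is JSON, a list of rows, each an object with "delta_pos": the shift along the tool's x, y, z in cm, a list of three; "twist": the turn, a rotation vector about the tool's x, y, z in rad, a list of three; "jaw": the opening, from 0 (shut) to 1 (fully open). A call has exactly 10 rows; each row is the pose to reach, as a shift and turn from the pose commanded when the call began, along the tool's axes at that moment; what a row does not reach only later rows make up. A row lasts 1/12 s, in which the tool goes at most 41.7 mm and 7.16 degrees, less where a joint would pass 70% of its speed; a pose out of reach is approached as far as the arm can. A call with a gripper value outside its range is refused whole. The fingers move at their own pace and stop on an object; FORCE is the grip in N (left out, the last holds). Time passes only in rows, so rows that repeat a pose let the fingers close, or fill a call up. It gives the time, the measured TCP pose, the force and the opening at its end, in the units of the state.
- telemetry.sense(): the state, without advancing time (a new reading comes with each control period).
- imaging.capture(name): name is "scene" or "top"; returns a dict with "frame" (384x512x3 uint8, red, green, blue), "z_map" (384x512 float32, mm along the optical axis (not along the pixel's ray), 0 where there is no reading), "fx", "fy", "cx", "cy" (pixels), "D" ([k1, k2, p1, p2, k3] as OpenCV has them; the pictures are not rectified), "rvec" (rotation vector, rad) and "tvec" (3), from world to camera coordinates, as OpenCV has them. Camera axes: x right, y down, z forward; pixel columns grow to the right and rows downward; lengths in mm; the calibration is good to about 2 mm. A picture is of the moment at which its call begins.
- ctrl.finish_job(): hands the job in, once; it reports no verdict.
The state is a dict: "time_s": time; "joints": joint angles; "dq": joint speeds; "tau": joint torques, N m; "eef_pos": TCP position; "ee_rot": TCP orientation; "force": force on the tool from outside, world axes, zero at the start; "wrist_torque": the same for the moment, N m; "grip_width": opening from 0.0 (shut) to 1.0 (fully open).
Only numpy, scipy, OpenCV 4.12 (cv2) and the standard library are available. Lean on these libraries where they do the work, as an engineer would, in place of code of your own. Each camera call takes 0.05 s, during which the arm holds its last target.

## Working session

There is one attempt and no reset: what is moved stays moved. The work goes in short steps, Python scripts to look and compute and a shell command to move; the robot and the scene stay as the last step left them, time stands still between calls to the robot, and variables do not carry over. Pictures are saved under pics/ and viewed, and the job is handed in when it is done.

```bash
ls; mkdir -p pics
cat > h.py <<'E'
import numpy as np,cv2,pickle
from rig import telemetry, imaging, ctrl
E
python3 - <<'E'
from h import *
print(telemetry.sense())
for n in ("scene","top"):
    c=imaging.capture(n); pickle.dump(c,open(n+"0.pkl","wb"))
    cv2.imwrite(f"pics/{n}0.png",cv2.resize(c["frame"][:,:,::-1],(768,576)))
    print(n,c["fx"],c["fy"],c["cx"],c["cy"],c["D"],c["rvec"],c["tvec"])
E
```

```text
pics
{'time_s': 0.0, 'joints': array([-1.49241100e+00,  3.13425750e-01,  1.49843351e+00,  1.67551459e-05,
        1.33098923e+00, -2.23399429e-01]), 'dq': array([-0.00048204,  0.00082231,  0.00098432,  0.00162607, -0.00141434,
        0.00043254]), 'tau': array([-1.96934539e-03, -4.12266934e+01, -2.59743458e+01, -2.87947541e-04,
        4.11615532e-03, -1.56655489e-08]), 'eef_pos': array([ 156.01367351, -500.99066032,  209.04884419]), 'ee_rot': array([ 0.56981757, -0.56913829,  0.41944554, -0.41887346]), 'force': array([ 0.65818776, -0.29180543,  0.36254968]), 'wrist_torque': array([ 0.01122537,  0.00202046, -0.02177032]), 'grip_width': 1.005571660642563}
scene 390.4211248228984 390.4211248228984 251.5266496204684 191.62595093686946 [-0.07485152  0.          0.          0.          0.        ] [ 1.17317723  2.53093791 -0.80229046] [ 321.31918388 -279.59235123 1436.30254765]
top 403.27104912799444 403.27104912799444 258.46751070937336 194.51328654347702 [-0.04195946  0.          0.          0.          0.        ] [ 2.0628825  -2.15743999  0.2260548 ] [  41.21232124  540.12438727 1410.57356135]
```

View pics/scene0.png

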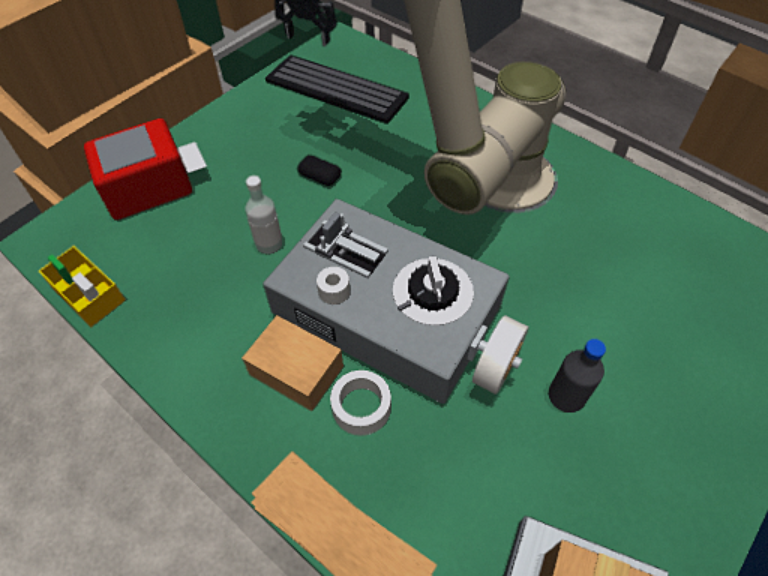

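View pics/top0.png

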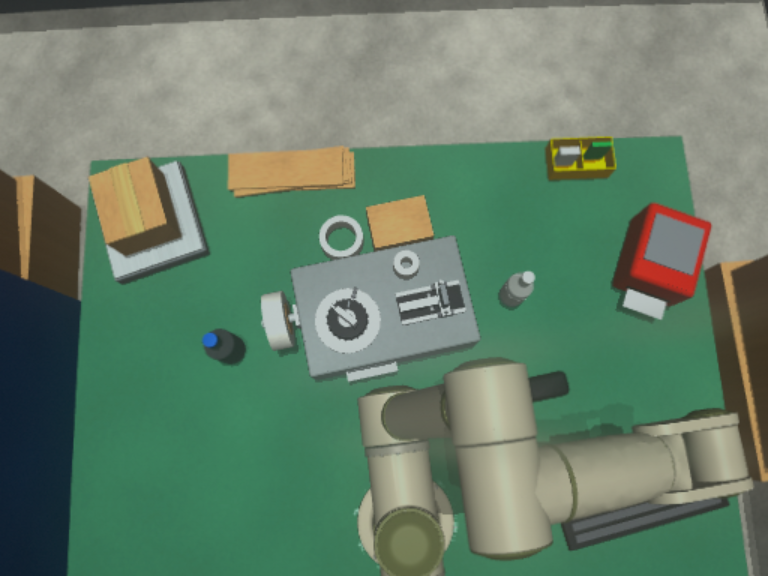

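```bash
cat >> h.py <<'E'
def load(n): return pickle.load(open(n+".pkl","rb"))
def world(c,uv,depth):
    K=np.array([[c["fx"],0,c["cx"]],[0,c["fy"],c["cy"]],[0,0,1.]])
    p=cv2.undistortPoints(np.asarray(uv,float).reshape(-1,1,2),K,np.array(c["D"],float))[:,0]
    d=np.asarray(depth,float).reshape(-1,1)
    P=np.hstack([p,np.ones((len(p),1))])*d
    R=cv2.Rodrigues(np.array(c["rvec"],float))[0]
    return (P-np.array(c["tvec"],float))@R
def cloud(c):
    v,u=np.mgrid[:384,:512]
    P=world(c,np.stack([u.ravel(),v.ravel()],1),c["z_map"].ravel()).reshape(384,512,3)
    P[c["z_map"]<=0]=np.nan
    return P
def onplane(c,uv,z):
    o=world(c,[uv],[0])[0]; q=world(c,[uv],[1000])[0]; t=(z-o[2])/(q[2]-o[2]); return o+t*(q-o)
def proj(c,P):
    K=np.array([[c["fx"],0,c["cx"]],[0,c["fy"],c["cy"]],[0,0,1.]])
    return cv2.projectPoints(np.asarray(P,float).reshape(-1,1,3),np.array(c["rvec"],float),np.array(c["tvec"],float),K,np.array(c["D"],float))[0][:,0]
def ortho(c,z,x0,x1,y0,y1,s):
    # image: up = +x, left = +y ; s px/mm
    H=int((x1-x0)*s);W=int((y1-y0)*s)
    r,q=np.mgrid[:H,:W]
    X=x1-(r+.5)/s;Y=y1-(q+.5)/s
    m=proj(c,np.stack([X.ravel(),Y.ravel(),np.full(X.size,z)],1)).astype(np.float32).reshape(H,W,2)
    return cv2.remap(c["frame"],m[...,0],m[...,1],cv2.INTER_CUBIC)[:,:,::-1].copy()
E
python3 - <<'E'
from h import *
for n in ("top0","scene0"):
    c=load(n);P=cloud(c)
    m=(abs(P[...,2]-120)<6)&(P[...,0]>250)&(P[...,0]<750)&(abs(P[...,1])<350)
    m=cv2.morphologyEx(m.astype(np.uint8),cv2.MORPH_OPEN,np.ones((3,3)))
    k,l,st,_=cv2.connectedComponentsWithStats(m); i=1+np.argmax(st[1:,4])
    q=P[l==i][:,:2].astype(np.float32)
    print(n,cv2.minAreaRect(q), np.median(P[l==i][:,2]))
    print(cv2.boxPoints(cv2.minAreaRect(q)))
    a=cv2.resize(c["frame"][:,:,::-1],None,fx=1,fy=1)
    u=proj(c,np.array([q[:,0].mean(),q[:,1].mean(),120.]))[0].astype(int)
    s=a[u[1]-65:u[1]+65,u[0]-85:u[0]+85]
    cv2.imwrite("pics/crop_"+n+".png",cv2.resize(s,None,fx=4.5,fy=4.5,interpolation=cv2.INTER_CUBIC)); print(u)
E
```

```text
top0 ((500.97808837890625, 28.028823852539062), (259.8178405761719, 399.4043884277344), 9.533792495727539) 119.45533498018116
[[ 339.78693  203.45602]
 [ 405.94    -190.43182]
 [ 662.16925 -147.39838]
 [ 596.0162   246.48947]]
[245 209]
scene0 ((500.745361328125, 28.145004272460938), (261.15234375, 400.7384948730469), 9.36983871459961) 120.02517602705946
[[ 339.28992  204.58226]
 [ 404.5328  -190.80959]
 [ 662.2008  -148.29225]
 [ 596.9579   247.0996 ]]
[261 192]
```

```bash
cat >> h.py <<'E'
C0=np.array([500.9,28.1]);YAW=np.radians(9.45)
R2=np.array([[np.cos(YAW),-np.sin(YAW)],[np.sin(YAW),np.cos(YAW)]])
def m2w(x,y): return C0+R2@np.array([x,y])
def w2m(p): return R2.T@(np.asarray(p)[:2]-C0)
E
python3 - <<'E'
from h import *
k=m2w(-20,90);print("knob",k,"bolt track",m2w(-20,-150), m2w(-20,-30))
for n in ("top0","scene0"):
    c=load(n)
    ims=[]
    for z in (128,158,190):
        im=ortho(c,z,k[0]-70,k[0]+70,k[1]-70,k[1]+70,2.6)
        cv2.circle(im,(182,182),2,(0,0,255),-1)
        cv2.circle(im,(182,182),130,(0,0,255),1)
        ims.append(im)
    cv2.imwrite("pics/o_"+n+".png",np.hstack(ims)[:, :].copy() if 0 else cv2.resize(np.hstack(ims[:2]),None,fx=1.09,fy=1.09))
    cv2.imwrite("pics/o190_"+n+".png",cv2.resize(ims[2],(500,500)))
E
```

```text
knob [466.39459867 113.59489621] bolt track [ 505.79944184 -123.14812551] [486.09702025  -4.77661465]
```

View pics/crop_scene0.png

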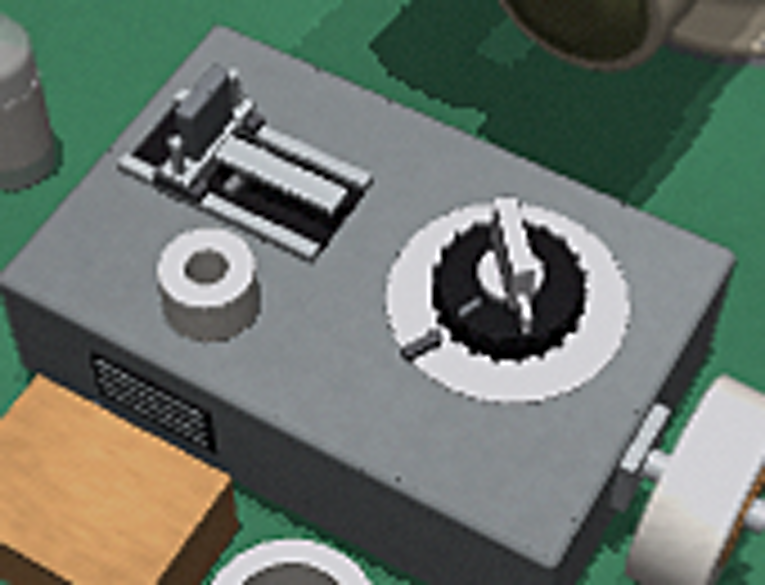

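View pics/crop_top0.png

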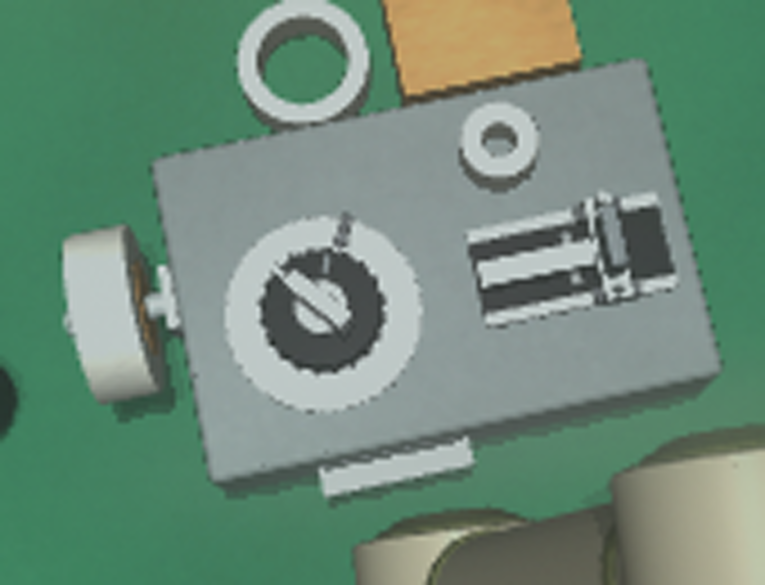

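View pics/o_top0.png

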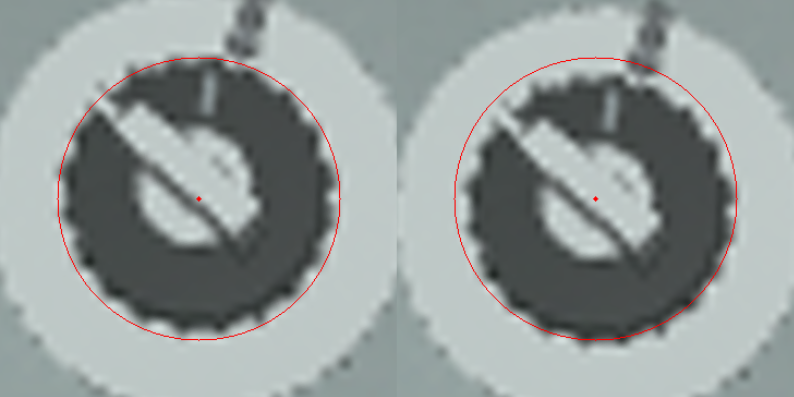

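View pics/o_scene0.png

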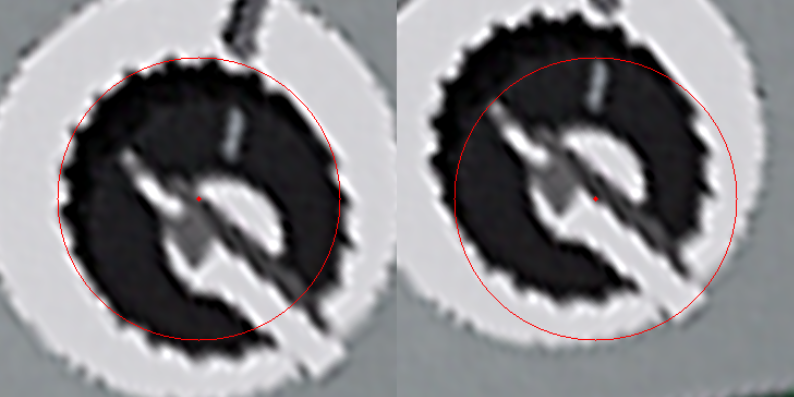

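View pics/o190_top0.png

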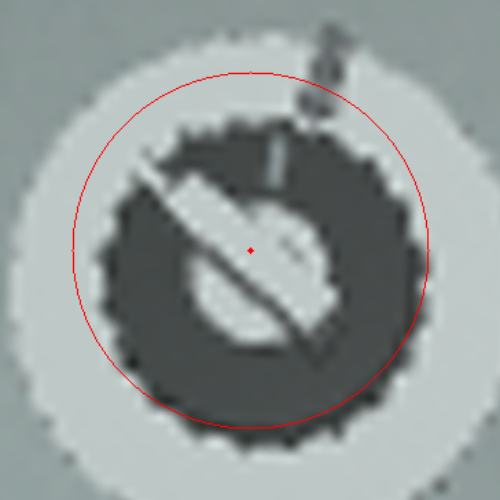

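Run:
```python
from h import *
from scipy.spatial.transform import Rotation as Ro
s=telemetry.sense();q=s["ee_rot"];R=Ro.from_quat([q[1],q[2],q[3],q[0]]).as_matrix();print(R.round(3))
print(np.degrees(np.arctan2(R[1,0],R[0,0])))
# bar angle: bright points z>180 near knob
k=m2w(-20,90)
for n in("top0","scene0"):
    P=cloud(load(n)).reshape(-1,3)
    d=P[:,:2]-k
    m=(np.hypot(*d.T)<48)&(P[:,2]>180)&(P[:,2]<200)
    q=P[m][:,:2].astype(np.float32); print(n,m.sum(),q.mean(0)-k,cv2.minAreaRect(q),np.median(P[m][:,2]))
    w,v=np.linalg.eigh(np.cov(q.T));print(np.degrees(np.arctan2(*v[::-1,1]))%180,np.sqrt(w))
    M=np.array([w2m(p) for p in np.nan_to_num(P[:,:2])])
    m=(P[:,2]>178)&(P[:,2]<200)&(abs(M[:,0]+20)<40)&(M[:,1]>-200)&(M[:,1]<-20)
    print("bolt grip",m.sum(),M[m].mean(0),M[m].min(0),M[m].max(0),np.median(P[m][:,2]))
    m=(P[:,2]>150)&(P[:,2]<165)&(M[:,0]>25)&(M[:,0]<130)&(M[:,1]>-200)&(M[:,1]<20)
    print("labels",m.sum(),M[m].min(0),M[m].max(0))
im=ortho(load("scene0"),190,m2w(-20,-150)[0]-70,m2w(-20,-150)[0]+70,m2w(-20,-130)[1]-80,m2w(-20,-130)[1]+80,4);cv2.imwrite("pics/bolt.png",im)
```

```text
[[ 0.297 -0.     0.955]
 [-0.955  0.001  0.297]
 [-0.001 -1.     0.   ]]
-72.70990203955236
top0 77 [-0.79785794 -0.46828641] ((465.87823486328125, 113.08247375488281), (55.5084342956543, 13.901269912719727), 49.195613861083984) 188.8664883313687
49.36117193825184 [ 4.23473689 16.57246044]
bolt grip 63 [ -21.84755746 -131.78563703] [ -52.68517835 -139.85795526] [   1.70489847 -124.80238105] 187.72326622383048
labels 192 [ 46.52438475 -98.22844358] [104.75156558 -38.54474259]
scene0 107 [2.1471799  1.78825961] ((466.9618225097656, 114.73164367675781), (54.96369171142578, 14.804947853088379), 48.40207290649414) 189.1449242989571
50.09417977509447 [ 4.32091388 17.02776607]
bolt grip 88 [ -17.28451144 -130.39931616] [ -41.49398947 -140.25863243] [   3.71109102 -123.71881247] 188.7507610063087
labels 298 [ 47.21504514 -97.83000656] [106.96366808 -38.26102119]
```

```bash
cat > plan.py <<'E'
import sys
from h import *
from scipy.spatial.transform import Rotation as Ro
s=telemetry.sense();q=s["ee_rot"];R=Ro.from_quat([q[1],q[2],q[3],q[0]])
p=s["eef_pos"]
yaw=np.degrees(np.arctan2(*R.as_matrix()[1::-1,0]))
print("t",round(s["time_s"],2),"pos",p.round(1),"yaw",yaw.round(2),"down",R.as_matrix()[:,1].round(4),"F",s["force"].round(1),"T",s["wrist_torque"].round(2),"grip",round(s["grip_width"],3),"j",s["joints"].round(2))
if len(sys.argv)>1:
    x,y,z,ty=map(float,sys.argv[1:5])
    ty=np.radians(ty)
    X=np.array([np.cos(ty),np.sin(ty),0]);Y=np.array([0,0,-1.]);Rt=Ro.from_matrix(np.stack([X,Y,np.cross(X,Y)],1))
    print("delta cm",(R.inv().apply(np.array([x,y,z])-p)/10).round(2),"twist",(R.inv()*Rt).as_rotvec().round(3))
E
python3 plan.py 311 -194 280 -57; python3 plan.py 156 -501 280 -72.7
```

```text
t 0.1 pos [ 156.  -501.   209.1] yaw -72.71 down [-1.0e-04  1.1e-03 -1.0e+00] F [0.1 0.1 0.2] T [-0.07  0.03 -0.  ] grip 1.002 j [-1.49  0.31  1.5  -0.    1.33 -0.22]
delta cm [-24.72  -7.06  23.93] twist [-0.    -0.274 -0.001]
t 0.1 pos [ 156.  -501.   209.1] yaw -72.71 down [-1.0e-04  1.1e-03 -1.0e+00] F [0.1 0.1 0.2] T [-0.07  0.03 -0.  ] grip 1.002 j [-1.49  0.31  1.5  -0.    1.33 -0.22]
delta cm [-0.01 -7.09  0.  ] twist [-0.    -0.    -0.001]
```

```bash
python3 -m handwheel '[{"delta_pos":[0,-3,0],"twist":[0,0,0],"jaw":1},{"delta_pos":[-2,-6,2],"twist":[0,-0.03,0],"jaw":1},{"delta_pos":[-5,-7,5],"twist":[0,-0.06,0],"jaw":1},{"delta_pos":[-8,-7,8],"twist":[0,-0.09,0],"jaw":1},{"delta_pos":[-11,-7,11],"twist":[0,-0.12,0],"jaw":1},{"delta_pos":[-14,-7,14],"twist":[0,-0.15,0],"jaw":1},{"delta_pos":[-17,-7,17],"twist":[0,-0.18,0],"jaw":1},{"delta_pos":[-20,-7,20],"twist":[0,-0.21,0],"jaw":1},{"delta_pos":[-22.5,-7,22],"twist":[0,-0.24,0],"jaw":1},{"delta_pos":[-24.7,-7,24],"twist":[0,-0.27,0],"jaw":1}]' 25; python3 plan.py 466.4 113.9 250 -41.5
```

```text
time_s: 0.93
eef_pos: [312.1, -191.5, 279.6]
ee_rot: [0.621, -0.621, 0.338, -0.338]
force: [0.4, 0.1, 0.4]
grip_width: 1.001
t 0.93 pos [ 312.1 -191.5  279.6] yaw -57.1 down [ 2.e-04  2.e-04 -1.e+00] F [0.4 0.1 0.4] T [ 0. -0.  0.] grip 1.001 j [-0.87 -0.1   1.78  0.    1.46  0.12]
delta cm [-17.27   2.97  29.54] twist [-0.    -0.272 -0.   ]
```

```bash
python3 -m handwheel '[{"delta_pos":[-2,0.2,3],"twist":[0,-0.03,0],"jaw":1},{"delta_pos":[-4,0.5,6.5],"twist":[0,-0.06,0],"jaw":1},{"delta_pos":[-6,1,10],"twist":[0,-0.09,0],"jaw":1},{"delta_pos":[-8,1.5,13.5],"twist":[0,-0.12,0],"jaw":1},{"delta_pos":[-10,2,17],"twist":[0,-0.15,0],"jaw":1},{"delta_pos":[-12,2.5,20.5],"twist":[0,-0.18,0],"jaw":1},{"delta_pos":[-14,3,24],"twist":[0,-0.21,0],"jaw":1},{"delta_pos":[-16,3,27],"twist":[0,-0.24,0],"jaw":1},{"delta_pos":[-17.3,3,29.5],"twist":[0,-0.27,0],"jaw":1},{"delta_pos":[-17.3,3,29.5],"twist":[0,-0.27,0],"jaw":1}]'; python3 plan.py 466.4 113.9 156 -41.5
python3 - <<'E'
from h import *
for n in ("scene","top"):
    c=imaging.capture(n); pickle.dump(c,open(n+"1.pkl","wb"))
    u=proj(c,[466,114,172])[0].astype(int)
    cv2.imwrite(f"pics/{n}1.png",cv2.resize(c["frame"][u[1]-60:u[1]+60,u[0]-80:u[0]+80,::-1],None,fx=4.5,fy=4.5,interpolation=cv2.INTER_CUBIC))
E
```

```text
time_s: 1.77
eef_pos: [467.2, 114.6, 248.8]
ee_rot: [0.662, -0.661, 0.251, -0.25]
force: [1.3, -0.4, -1.2]
grip_width: 1.001
t 1.77 pos [467.2 114.6 248.8] yaw -41.45 down [-9.e-04  1.e-03 -1.e+00] F [ 1.3 -0.4 -1.2] T [-0.02  0.01  0.01] grip 1.001 j [-0.    0.19  1.56  0.    1.4   0.72]
delta cm [ 0.    9.28 -0.11] twist [-0.     0.001 -0.001]
```

View pics/scene1.png

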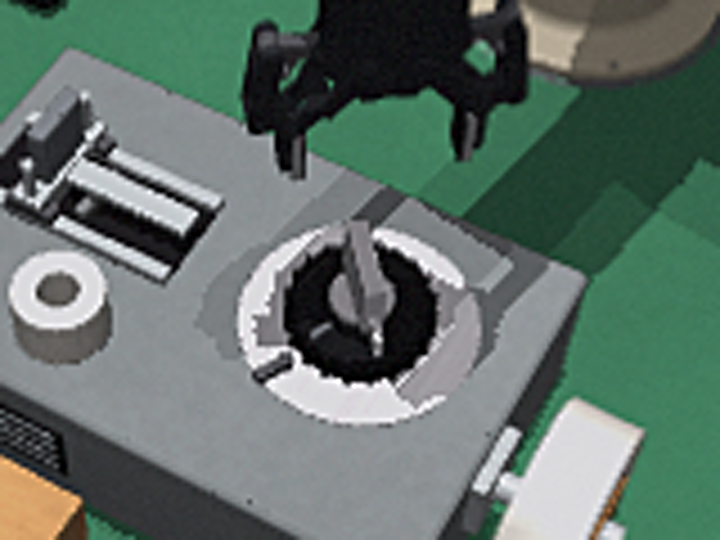

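The open gripper straddles the bar: fingertips at (290,160) and (465,145), bar at (365,265). Descending.

```bash
python3 -m handwheel '[{"delta_pos":[0,2,-0.1],"twist":[0,0,0],"jaw":1},{"delta_pos":[0,4,-0.1],"twist":[0,0,0],"jaw":1},{"delta_pos":[0,6,-0.1],"twist":[0,0,0],"jaw":1},{"delta_pos":[0,7.5,-0.1],"twist":[0,0,0],"jaw":1},{"delta_pos":[0,8.5,-0.1],"twist":[0,0,0],"jaw":1},{"delta_pos":[0,9.1,-0.1],"twist":[0,0,0],"jaw":1},{"delta_pos":[0,9.2,-0.1],"twist":[0,0,0],"jaw":1},{"delta_pos":[0,9.2,-0.1],"twist":[0,0,0],"jaw":0.6},{"delta_pos":[0,9.2,-0.1],"twist":[0,0,0],"jaw":0.5},{"delta_pos":[0,9.2,-0.1],"twist":[0,0,0],"jaw":0.45}]'; python3 plan.py 466.4 113.9 156 -41.5
python3 - <<'E'
from h import *
for n in ("scene","top"):
    c=imaging.capture(n); pickle.dump(c,open(n+"2.pkl","wb"))
    u=proj(c,[466,114,172])[0].astype(int)
    cv2.imwrite(f"pics/{n}2.png",cv2.resize(c["frame"][u[1]-60:u[1]+60,u[0]-80:u[0]+80,::-1],None,fx=4.5,fy=4.5,interpolation=cv2.INTER_CUBIC))
E
```

```text
time_s: 2.7
eef_pos: [465.9, 110.2, 158.3]
ee_rot: [0.661, -0.66, 0.252, -0.253]
force: [-1.4, -0.8, 0.5]
grip_width: 0.605
t 2.7 pos [465.9 110.2 158.3] yaw -41.77 down [ 0.0014 -0.     -1.    ] F [-1.4 -0.8  0.5] T [0.07 0.01 0.01] grip 0.605 j [-0.01  0.26  1.71  0.    1.17  0.72]
delta cm [-0.21  0.23  0.31] twist [-0.001 -0.005  0.001]
```

View pics/scene2.png

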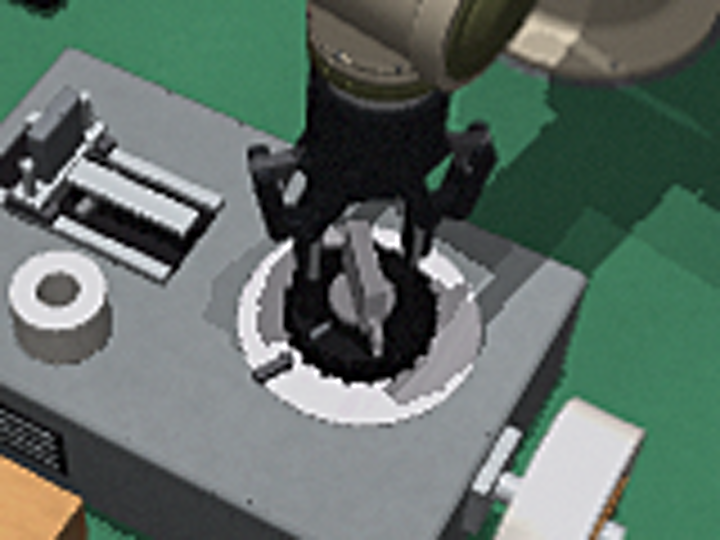

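```bash
python3 plan.py 466.4 113.9 156 -41.5
```

```text
t 2.8 pos [465.8 110.3 158.1] yaw -41.77 down [ 0.001  0.    -1.   ] F [-0.5  0.1 -0.4] T [ 0.01 -0.02  0.01] grip 0.452 j [-0.01  0.26  1.71  0.    1.17  0.72]
delta cm [-0.2   0.21  0.31] twist [-0.001 -0.005  0.001]
```

```bash
python3 -m handwheel '[{"delta_pos":[-0.1,0.1,0.1],"twist":[0,0,0],"jaw":0.45},{"delta_pos":[-0.2,0.2,0.3],"twist":[0,0,0],"jaw":0.45},{"delta_pos":[-0.2,0.2,0.3],"twist":[0,0,0],"jaw":0.4},{"delta_pos":[-0.2,0.2,0.3],"twist":[0,0,0],"jaw":0.35},{"delta_pos":[-0.2,0.2,0.3],"twist":[0,0,0],"jaw":0.3},{"delta_pos":[-0.2,0.2,0.3],"twist":[0,0,0],"jaw":0.25},{"delta_pos":[-0.2,0.2,0.3],"twist":[0,0,0],"jaw":0.2},{"delta_pos":[-0.2,0.2,0.3],"twist":[0,0,0],"jaw":0.1},{"delta_pos":[-0.2,0.2,0.3],"twist":[0,0,0],"jaw":0},{"delta_pos":[-0.2,0.2,0.3],"twist":[0,0,0],"jaw":0}]' 25; python3 plan.py 466.4 113.9 156 -105.3
python3 - <<'E'
from h import *
for n in ("scene","top"):
    c=imaging.capture(n); pickle.dump(c,open(n+"2.pkl","wb"))
    u=proj(c,[466,114,172])[0].astype(int)
    cv2.imwrite(f"pics/{n}3.png",cv2.resize(c["frame"][u[1]-60:u[1]+60,u[0]-80:u[0]+80,::-1],None,fx=4.5,fy=4.5,interpolation=cv2.INTER_CUBIC))
E
```

```text
time_s: 3.63
eef_pos: [465.6, 114.4, 155.8]
ee_rot: [0.661, -0.66, 0.253, -0.252]
force: [-4.2, 4.0, 3.8]
grip_width: 0.157
t 3.63 pos [465.6 114.4 155.8] yaw -41.77 down [-9.0e-04  1.1e-03 -1.0e+00] F [-4.2  4.   3.8] T [ 0.56  0.52 -0.05] grip 0.157 j [-0.    0.27  1.71  0.    1.17  0.72]
delta cm [ 0.09 -0.02  0.02] twist [ 1.000e-03  1.109e+00 -1.000e-03]
```

View pics/scene3.png

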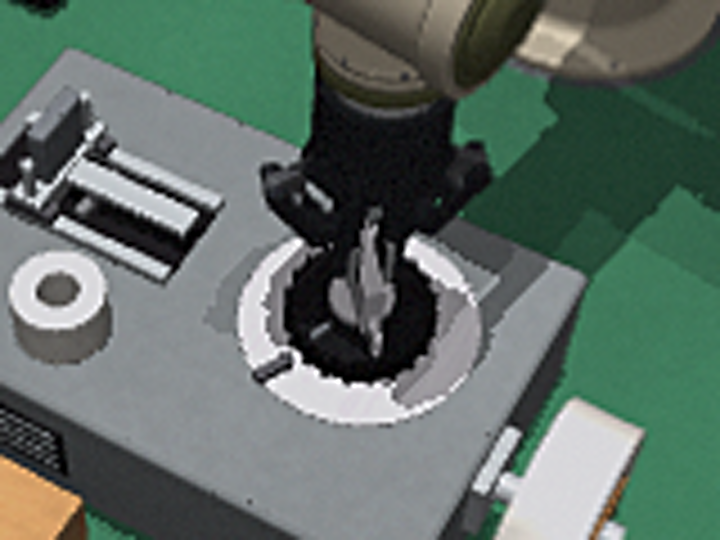

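```bash
python3 -m handwheel '[{"delta_pos":[-0.1,0,0],"twist":[0,0.06,0],"jaw":0},{"delta_pos":[-0.1,0,0],"twist":[0,0.16,0],"jaw":0},{"delta_pos":[-0.1,0,0],"twist":[0,0.28,0],"jaw":0},{"delta_pos":[-0.1,0,0],"twist":[0,0.4,0],"jaw":0},{"delta_pos":[-0.1,0,0],"twist":[0,0.52,0],"jaw":0},{"delta_pos":[-0.1,0,0],"twist":[0,0.64,0],"jaw":0},{"delta_pos":[-0.1,0,0],"twist":[0,0.76,0],"jaw":0},{"delta_pos":[-0.1,0,0],"twist":[0,0.88,0],"jaw":0},{"delta_pos":[-0.1,0,0],"twist":[0,1.0,0],"jaw":0},{"delta_pos":[-0.1,0,0],"twist":[0,1.09,0],"jaw":0}]'; python3 plan.py 466.4 113.9 156 -105.3
python3 - <<'E'
from h import *
for n in ("scene","top"):
    c=imaging.capture(n); pickle.dump(c,open(n+"4.pkl","wb"))
    u=proj(c,[466,114,172])[0].astype(int)
    cv2.imwrite(f"pics/{n}4.png",cv2.resize(c["frame"][u[1]-60:u[1]+60,u[0]-80:u[0]+80,::-1],None,fx=4.5,fy=4.5,interpolation=cv2.INTER_CUBIC))
E
```

```text
time_s: 4.57
eef_pos: [466.3, 112.2, 155.8]
ee_rot: [-0.432, 0.433, -0.558, 0.561]
force: [1.9, -13.6, -0.7]
grip_width: 0.161
t 4.57 pos [466.3 112.2 155.8] yaw -104.56 down [ 0.002  -0.0047 -1.    ] F [  1.9 -13.6  -0.7] T [-2.34 -0.43  0.13] grip 0.161 j [-0.01  0.26  1.71 -0.01  1.16  1.82]
delta cm [-0.17 -0.02 -0.03] twist [-0.003  0.013  0.004]
```

View pics/scene4.png

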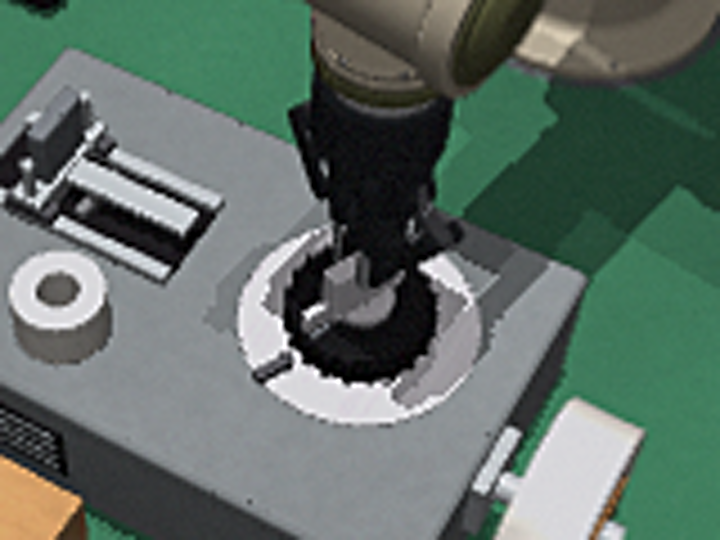

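```bash
python3 -m handwheel '[{"delta_pos":[0.1,0,0],"twist":[0,0.01,0],"jaw":0},{"delta_pos":[0.15,0,0],"twist":[0,0.01,0],"jaw":0},{"delta_pos":[0.2,0,0],"twist":[0,0.01,0],"jaw":0},{"delta_pos":[0.2,0,0],"twist":[0,0.01,0],"jaw":0},{"delta_pos":[0.2,0,0],"twist":[0,0.01,0],"jaw":0},{"delta_pos":[0.2,0,0],"twist":[0,0.01,0],"jaw":0},{"delta_pos":[0.2,0,0],"twist":[0,0.01,0],"jaw":0},{"delta_pos":[0.2,0,0],"twist":[0,0.01,0],"jaw":0},{"delta_pos":[0.2,0,0],"twist":[0,0.01,0],"jaw":0},{"delta_pos":[0.2,0,0],"twist":[0,0.01,0],"jaw":0}]'; python3 plan.py 466.4 113.9 156 -105.3
python3 - <<'E'
from h import *
k=m2w(-20,90)
ims=[]
for n in ("scene","top"):
    c=imaging.capture(n); pickle.dump(c,open(n+"5.pkl","wb"))
    for z in (128,158):
      im=ortho(c,z,k[0]-40,k[0]+90,k[1]-65,k[1]+65,3)
      cv2.circle(im,(195,270),2,(0,0,255),-1);ims.append(im)
cv2.imwrite("pics/o5.png",np.vstack([np.hstack(ims[:2]),np.hstack(ims[2:])])[:,:780][:600])
cv2.imwrite("pics/o5t.png",np.hstack(ims[2:]))
E
```

```text
time_s: 5.5
eef_pos: [466.2, 112.0, 155.8]
ee_rot: [-0.432, 0.431, -0.559, 0.561]
force: [7.3, -2.2, -2.5]
grip_width: 0.155
t 5.5 pos [466.2 112.  155.8] yaw -104.81 down [ 3.4e-03 -9.0e-04 -1.0e+00] F [ 7.3 -2.2 -2.5] T [-0.33 -1.05  0.  ] grip 0.155 j [-0.01  0.26  1.71 -0.    1.16  1.82]
delta cm [-0.19 -0.02 -0.03] twist [-0.004  0.009 -0.   ]
```

View pics/o5.png

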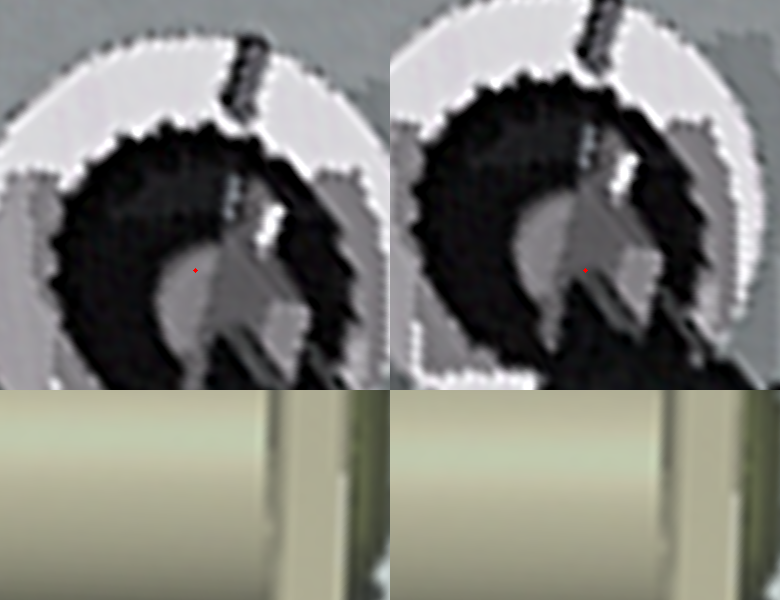

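```bash
python3 -m handwheel '[{"delta_pos":[-0.05,0,0],"twist":[0,0.01,0],"jaw":0.1},{"delta_pos":[-0.05,0,0],"twist":[0,0.01,0],"jaw":0.3},{"delta_pos":[-0.05,0,0],"twist":[0,0.01,0],"jaw":0.5},{"delta_pos":[-0.05,0,0],"twist":[0,0.01,0],"jaw":0.6},{"delta_pos":[-0.05,0,0],"twist":[0,0.01,0],"jaw":0.7},{"delta_pos":[-0.05,-1,0],"twist":[0,0.01,0],"jaw":0.7},{"delta_pos":[-0.05,-3,0],"twist":[0,0.01,0],"jaw":0.7},{"delta_pos":[-0.05,-5.5,0],"twist":[0,0.01,0],"jaw":0.7},{"delta_pos":[-0.05,-7.5,0],"twist":[0,0.01,0],"jaw":0.7},{"delta_pos":[-0.05,-8.5,0],"twist":[0,0.01,0],"jaw":0.7}]'
python3 - <<'E'
from h import *
print(m2w(-20,-131))
E
python3 plan.py 502.7 -104.4 240 -80.55
```

```text
time_s: 6.43
eef_pos: [465.7, 113.1, 243.8]
ee_rot: [-0.43, 0.428, -0.561, 0.563]
force: [-0.1, -0.2, 0.4]
grip_width: 0.698
[ 502.67989176 -104.40596962]
t 6.43 pos [465.7 113.1 243.8] yaw -105.35 down [ 0.0042  0.     -1.    ] F [-0.1 -0.2  0.4] T [-0.05 -0.04  0.06] grip 0.698 j [-0.01  0.18  1.57  0.    1.38  1.83]
delta cm [19.99  0.39  9.33] twist [-0.004 -0.433 -0.   ]
```

```bash
python3 -m handwheel '[{"delta_pos":[1.5,-0.5,0.7],"twist":[0,-0.05,0],"jaw":0.7},{"delta_pos":[4,-0.5,2],"twist":[0,-0.1,0],"jaw":0.7},{"delta_pos":[7,-0.5,3.4],"twist":[0,-0.15,0],"jaw":0.7},{"delta_pos":[10,-0.5,4.8],"twist":[0,-0.2,0],"jaw":0.7},{"delta_pos":[13,0,6.2],"twist":[0,-0.25,0],"jaw":0.7},{"delta_pos":[16,0,7.6],"twist":[0,-0.3,0],"jaw":0.7},{"delta_pos":[18.5,0.2,8.7],"twist":[0,-0.36,0],"jaw":0.7},{"delta_pos":[20,0.4,9.3],"twist":[0,-0.43,0],"jaw":0.7},{"delta_pos":[20,0.4,9.3],"twist":[-0.004,-0.433,0],"jaw":0.7},{"delta_pos":[20,0.4,9.3],"twist":[-0.004,-0.433,0],"jaw":0.7}]'
python3 - <<'E'
from h import *
k=m2w(-20,90)
ims=[]
for n in ("scene","top"):
    c=imaging.capture(n); pickle.dump(c,open(n+"6.pkl","wb"))
    cv2.imwrite(f"pics/{n}6.png",cv2.resize(c["frame"][90:330,130:390,::-1],None,fx=2.5,fy=2.5,interpolation=cv2.INTER_CUBIC))
    for z in (128,166):
      im=ortho(c,z,k[0]-40,k[0]+90,k[1]-65,k[1]+65,2.3)
      cv2.circle(im,(150,207),2,(0,0,255),-1);ims.append(im)
    P=cloud(c).reshape(-1,3)
    d=P[:,:2]-k
    m=(np.hypot(*d.T)<48)&(P[:,2]>180)&(P[:,2]<200)
    q=P[m][:,:2].astype(np.float32); print(n,m.sum(),cv2.minAreaRect(q),np.median(P[m][:,2]))
    w,v=np.linalg.eigh(np.cov(q.T));print(np.degrees(np.arctan2(*v[::-1,1]))%180-180)
cv2.imwrite("pics/o6.png",np.vstack([np.hstack(ims[:2]),np.hstack(ims[2:])]))
E
python3 plan.py 502.7 -104.4 156 -80.55
```

```text
time_s: 7.27
eef_pos: [501.4, -104.6, 236.3]
ee_rot: [-0.538, 0.54, -0.459, 0.456]
force: [-0.1, 0.2, -0.8]
grip_width: 0.7
scene 119 ((466.51123046875, 113.37480163574219), (15.47532844543457, 56.499759674072266), 74.5334243774414) 189.36095870662731
-14.9148981249906
top 77 ((466.0191650390625, 112.96037292480469), (14.0690279006958, 55.376277923583984), 75.14763641357422) 188.24547117196994
-15.203153806322831
t 7.37 pos [ 501.6 -103.5  236.7] yaw -80.59 down [-4.e-03  5.e-04 -1.e+00] F [-0.5  0.8 -0.6] T [ 0.03 -0.   -0.02] grip 0.701 j [-0.43  0.27  1.49 -0.    1.39  0.97]
delta cm [0.12 8.07 0.13] twist [ 0.004 -0.001 -0.001]
```

View pics/o6.png

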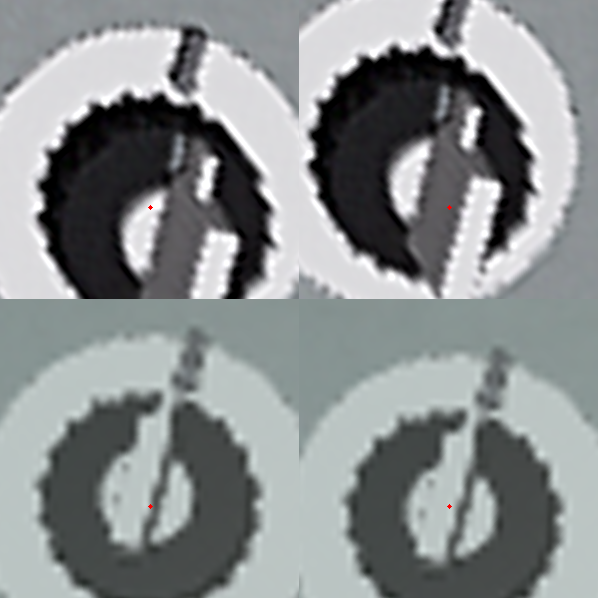

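View pics/scene6.png

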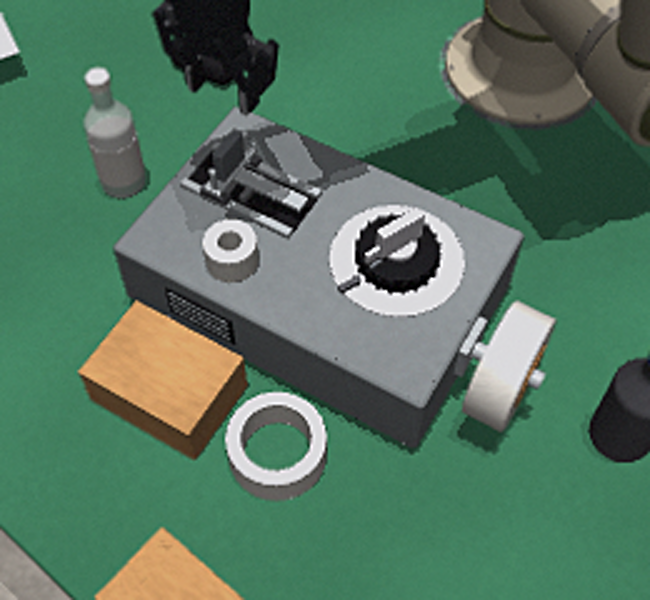

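Nose (bar at about −15°) lines up with the marker, at pixels (465,130) and (450,30) in the scene ortho; the index ridge hasn't moved. Next, the bolt.

```bash
python3 -m handwheel '[{"delta_pos":[0.1,2,0.1],"twist":[0,0,0],"jaw":0.7},{"delta_pos":[0.1,4,0.1],"twist":[0,0,0],"jaw":0.7},{"delta_pos":[0.1,5.5,0.1],"twist":[0,0,0],"jaw":0.7},{"delta_pos":[0.1,7,0.1],"twist":[0.004,0,0],"jaw":0.7},{"delta_pos":[0.1,7.8,0.1],"twist":[0.004,0,0],"jaw":0.7},{"delta_pos":[0.1,8,0.1],"twist":[0.004,0,0],"jaw":0.7},{"delta_pos":[0.1,8,0.1],"twist":[0.004,0,0],"jaw":0.6},{"delta_pos":[0.1,8,0.1],"twist":[0.004,0,0],"jaw":0.5},{"delta_pos":[0.1,8,0.1],"twist":[0.004,0,0],"jaw":0.4},{"delta_pos":[0.1,8,0.1],"twist":[0.004,0,0],"jaw":0.4}]' 40
python3 - <<'E'
from h import *
k=m2w(-20,-131)
for n in ("scene","top"):
    c=imaging.capture(n); pickle.dump(c,open(n+"7.pkl","wb"))
    u=proj(c,[k[0],k[1],172])[0].astype(int)
    cv2.imwrite(f"pics/{n}7.png",cv2.resize(c["frame"][u[1]-50:u[1]+60,u[0]-60:u[0]+70,::-1],None,fx=5,fy=5,interpolation=cv2.INTER_CUBIC))
E
python3 plan.py 502.7 -104.4 156 -80.55
```

```text
time_s: 8.2
eef_pos: [502.8, -105.3, 157.3]
ee_rot: [0.54, -0.539, 0.457, -0.457]
force: [-0.4, 0.2, 0.6]
grip_width: 0.398
t 8.3 pos [ 502.6 -105.3  157. ] yaw -80.56 down [ 7.e-04  5.e-04 -1.e+00] F [-0.4  0.1  0.3] T [ 0.01 -0.01  0.01] grip 0.401 j [-0.44  0.34  1.61  0.    1.2   0.97]
delta cm [-0.09  0.1   0.02] twist [-0.001 -0.    -0.   ]
```

View pics/scene7.png

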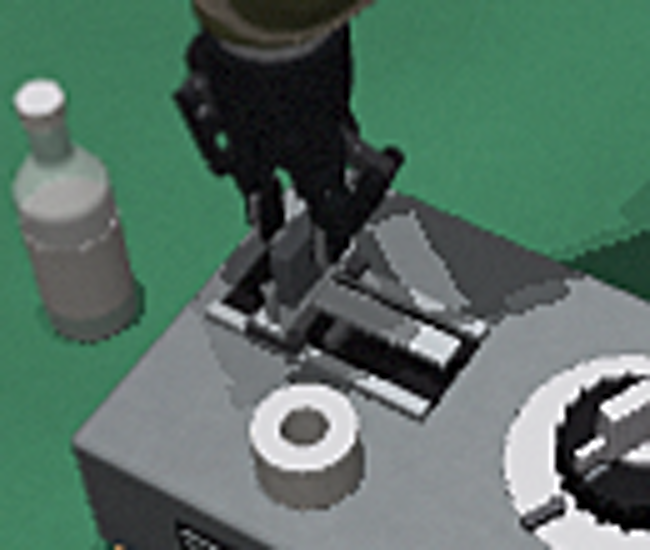

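Fingers straddle the grip at (290,270). Closing on it.

```bash
python3 -m handwheel '[{"delta_pos":[-0.1,0.1,0],"twist":[0,0,0],"jaw":0.35},{"delta_pos":[-0.1,0.1,0],"twist":[0,0,0],"jaw":0.3},{"delta_pos":[-0.1,0.1,0],"twist":[0,0,0],"jaw":0.25},{"delta_pos":[-0.1,0.1,0],"twist":[0,0,0],"jaw":0.2},{"delta_pos":[-0.1,0.1,0],"twist":[0,0,0],"jaw":0.1},{"delta_pos":[-0.1,0.1,0],"twist":[0,0,0],"jaw":0},{"delta_pos":[-0.1,0.1,0],"twist":[0,0,0],"jaw":0},{"delta_pos":[-0.1,0.1,0],"twist":[0,0,0],"jaw":0},{"delta_pos":[-0.1,0.1,0],"twist":[0,0,0],"jaw":0},{"delta_pos":[-0.1,0.1,0],"twist":[0,0,0],"jaw":0}]' 40
python3 plan.py
```

```text
time_s: 9.13
eef_pos: [502.4, -104.4, 155.8]
ee_rot: [0.54, -0.539, 0.457, -0.457]
force: [-1.2, -1.2, 3.4]
grip_width: 0.147
t 9.13 pos [ 502.4 -104.4  155.8] yaw -80.56 down [ 3.e-04  5.e-04 -1.e+00] F [-1.2 -1.2  3.4] T [-0.21  0.19  0.06] grip 0.147 j [-0.43  0.34  1.61  0.    1.19  0.97]
```

```bash
python3 -m handwheel '[{"delta_pos":[0,-0.3,0],"twist":[0,0,0],"jaw":0},{"delta_pos":[0,-0.7,0],"twist":[0,0,0],"jaw":0},{"delta_pos":[0,-1.1,0],"twist":[0,0,0],"jaw":0},{"delta_pos":[0,-1.5,0],"twist":[0,0,0],"jaw":0},{"delta_pos":[0,-1.8,0],"twist":[0,0,0],"jaw":0},{"delta_pos":[0,-1.9,0],"twist":[0,0,0],"jaw":0},{"delta_pos":[0,-1.9,0],"twist":[0,0,0],"jaw":0},{"delta_pos":[0,-1.9,0],"twist":[0,0,0],"jaw":0},{"delta_pos":[0,-1.9,0],"twist":[0,0,0],"jaw":0},{"delta_pos":[0,-1.9,0],"twist":[0,0,0],"jaw":0}]'
python3 - <<'E'
from h import *
k=m2w(-20,-131)
for n in ("scene","top"):
    c=imaging.capture(n); pickle.dump(c,open(n+"8.pkl","wb"))
    u=proj(c,[k[0],k[1],172])[0].astype(int)
    cv2.imwrite(f"pics/{n}8.png",cv2.resize(c["frame"][u[1]-50:u[1]+60,u[0]-60:u[0]+70,::-1],None,fx=5,fy=5,interpolation=cv2.INTER_CUBIC))
E
python3 plan.py
```

```text
time_s: 9.97
eef_pos: [502.3, -104.2, 174.5]
ee_rot: [0.54, -0.539, 0.457, -0.457]
force: [-0.3, 1.1, -1.9]
grip_width: 0.151
t 10.07 pos [ 502.3 -104.2  174.5] yaw -80.56 down [-3.0e-04  1.1e-03 -1.0e+00] F [ 0.3  0.7 -2. ] T [ 0.12 -0.07  0.02] grip 0.149 j [-0.43  0.32  1.59  0.    1.24  0.97]
```

View pics/scene8.png

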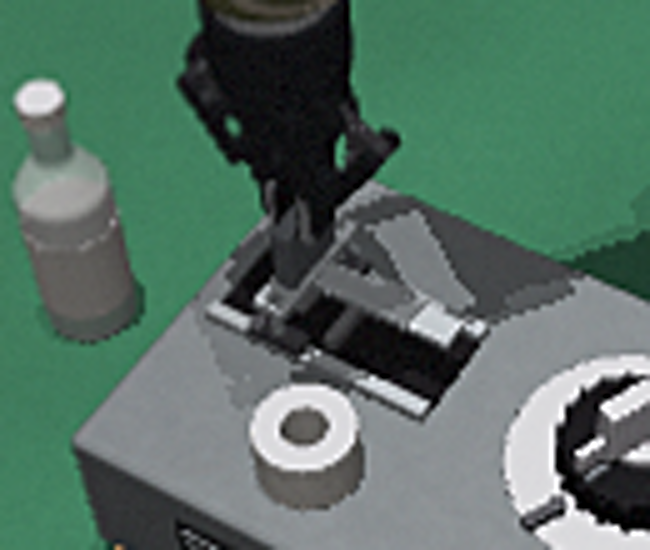

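The bolt is lifted: its tongue is clear of the bump, now visible at (340,325). Sliding it towards the knobs.

```bash
python3 -m handwheel '[{"delta_pos":[-0.4,0,0],"twist":[0,0,0],"jaw":0},{"delta_pos":[-1.2,0,0],"twist":[0,0,0],"jaw":0},{"delta_pos":[-2,0,0],"twist":[0,0,0],"jaw":0},{"delta_pos":[-2.8,0,0],"twist":[0,0,0],"jaw":0},{"delta_pos":[-3.6,0,0],"twist":[0,0,0],"jaw":0},{"delta_pos":[-4.4,0,0],"twist":[0,0,0],"jaw":0},{"delta_pos":[-5.2,0,0],"twist":[0,0,0],"jaw":0},{"delta_pos":[-5.8,0,0],"twist":[0,0,0],"jaw":0},{"delta_pos":[-6.2,0,0],"twist":[0,0,0],"jaw":0},{"delta_pos":[-6.2,0,0],"twist":[0,0,0],"jaw":0}]'
python3 - <<'E'
from h import *
k=m2w(-20,-80)
for n in ("scene","top"):
    c=imaging.capture(n); pickle.dump(c,open(n+"9.pkl","wb"))
    u=proj(c,[k[0],k[1],172])[0].astype(int)
    cv2.imwrite(f"pics/{n}9.png",cv2.resize(c["frame"][u[1]-50:u[1]+60,u[0]-60:u[0]+70,::-1],None,fx=5,fy=5,interpolation=cv2.INTER_CUBIC))
E
python3 plan.py; python3 -c "
from h import *
print(w2m(telemetry.sense()['eef_pos']))"
```

```text
time_s: 10.9
eef_pos: [491.9, -42.1, 174.7]
ee_rot: [0.54, -0.539, 0.457, -0.456]
force: [-1.7, 0.0, -1.3]
grip_width: 0.149
t 11.0 pos [492.  -42.8 174.6] yaw -80.54 down [-5.0e-04  1.5e-03 -1.0e+00] F [-1.4  1.  -2.3] T [0.22 0.24 0.02] grip 0.154 j [-0.33  0.28  1.64  0.    1.22  1.08]
[-20.43516261 -68.43914676]
```

View pics/scene9.png

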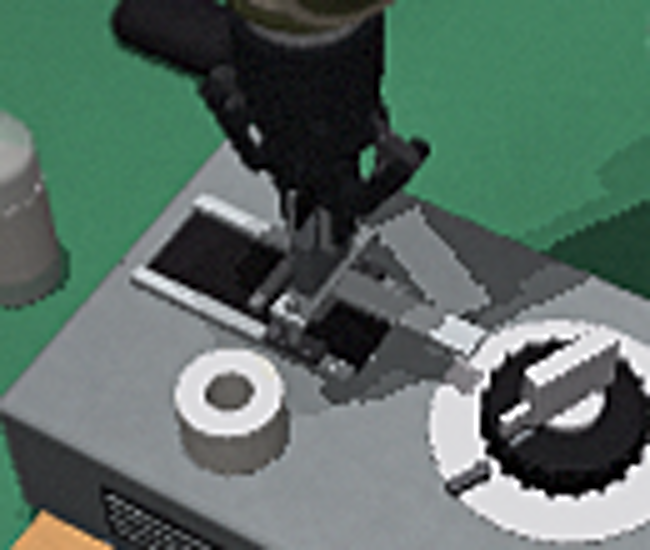

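```bash
python3 -m handwheel '[{"delta_pos":[-0.1,0,0],"twist":[0,0,0],"jaw":0},{"delta_pos":[-0.2,0,0],"twist":[0,0,0],"jaw":0},{"delta_pos":[-0.3,0,0],"twist":[0,0,0],"jaw":0},{"delta_pos":[-0.4,0,0],"twist":[0,0,0],"jaw":0},{"delta_pos":[-0.5,0,0],"twist":[0,0,0],"jaw":0},{"delta_pos":[-0.6,0,0],"twist":[0,0,0],"jaw":0},{"delta_pos":[-0.7,0,0],"twist":[0,0,0],"jaw":0},{"delta_pos":[-0.8,0,0],"twist":[0,0,0],"jaw":0},{"delta_pos":[-0.8,0,0],"twist":[0,0,0],"jaw":0},{"delta_pos":[-0.8,0,0],"twist":[0,0,0],"jaw":0}]'
python3 -c "
from h import *
print(w2m(telemetry.sense()['eef_pos']))"
```

```text
time_s: 11.83
eef_pos: [490.7, -35.0, 174.6]
ee_rot: [0.54, -0.539, 0.457, -0.457]
force: [-1.9, 0.1, -1.9]
grip_width: 0.15
[-20.39512961 -60.58713306]
```

```bash
python3 -m handwheel '[{"delta_pos":[-0.05,0,0],"twist":[0,0,0],"jaw":0},{"delta_pos":[-0.1,0,0],"twist":[0,0,0],"jaw":0},{"delta_pos":[-0.15,0,0],"twist":[0,0,0],"jaw":0},{"delta_pos":[-0.2,0,0],"twist":[0,0,0],"jaw":0},{"delta_pos":[-0.25,0,0],"twist":[0,0,0],"jaw":0},{"delta_pos":[-0.3,0,0],"twist":[0,0,0],"jaw":0},{"delta_pos":[-0.3,0,0],"twist":[0,0,0],"jaw":0},{"delta_pos":[-0.3,0,0],"twist":[0,0,0],"jaw":0},{"delta_pos":[-0.3,0,0],"twist":[0,0,0],"jaw":0},{"delta_pos":[-0.3,0,0],"twist":[0,0,0],"jaw":0}]'
python3 -c "
from h import *
print(w2m(telemetry.sense()['eef_pos']))"
```

```text
time_s: 12.67
eef_pos: [490.7, -34.4, 175.0]
ee_rot: [-0.539, 0.54, -0.456, 0.458]
force: [-1.9, -13.6, -1.9]
grip_width: 0.148
[-20.31625875 -59.97221895]
```

End stop reached at machine y ≈ −60, with a 13.6 N reaction. I'll ease off 2 mm and lower it.

```bash
python3 -m handwheel '[{"delta_pos":[0.15,0,0],"twist":[0,0,0],"jaw":0},{"delta_pos":[0.2,0.2,0],"twist":[0,0,0],"jaw":0},{"delta_pos":[0.2,0.5,0],"twist":[0,0,0],"jaw":0},{"delta_pos":[0.2,0.8,0],"twist":[0,0,0],"jaw":0},{"delta_pos":[0.2,1.1,0],"twist":[0,0,0],"jaw":0},{"delta_pos":[0.2,1.4,0],"twist":[0,0,0],"jaw":0},{"delta_pos":[0.2,1.6,0],"twist":[0,0,0],"jaw":0},{"delta_pos":[0.2,1.8,0],"twist":[0,0,0],"jaw":0},{"delta_pos":[0.2,1.85,0],"twist":[0,0,0],"jaw":0},{"delta_pos":[0.2,1.85,0],"twist":[0,0,0],"jaw":0}]'
python3 plan.py;python3 -c "
from h import *
print(w2m(telemetry.sense()['eef_pos']))"
```

```text
time_s: 13.5
eef_pos: [490.7, -34.8, 155.9]
ee_rot: [-0.539, 0.54, -0.457, 0.457]
force: [-1.9, -5.8, -1.9]
grip_width: 0.153
t 13.5 pos [490.7 -34.8 155.9] yaw -80.56 down [-0.e+00 -3.e-04 -1.e+00] F [-1.9 -5.8 -1.9] T [-1.03  0.35  0.05] grip 0.153 j [-0.31  0.29  1.67 -0.    1.18  1.1 ]
[-20.39917458 -60.32106459]
```

```bash
python3 -m handwheel '[{"delta_pos":[0,0,0],"twist":[0,0,0],"jaw":0.1},{"delta_pos":[0,0,0],"twist":[0,0,0],"jaw":0.25},{"delta_pos":[0,0,0],"twist":[0,0,0],"jaw":0.4},{"delta_pos":[0,0,0],"twist":[0,0,0],"jaw":0.5},{"delta_pos":[0,0,0],"twist":[0,0,0],"jaw":0.6},{"delta_pos":[0,-1,0],"twist":[0,0,0],"jaw":0.6},{"delta_pos":[0,-3,0],"twist":[0,0,0],"jaw":0.6},{"delta_pos":[0,-5.5,0],"twist":[0,0,0],"jaw":0.6},{"delta_pos":[0,-8,0],"twist":[0,0,0],"jaw":0.6},{"delta_pos":[0,-10,0],"twist":[0,0,0],"jaw":0.6}]'
python3 - <<'E'
from h import *
k=m2w(-20,-40)
for n in ("scene","top"):
    c=imaging.capture(n); pickle.dump(c,open(n+"10.pkl","wb"))
    u=proj(c,[k[0],k[1],172])[0].astype(int)
    cv2.imwrite(f"pics/{n}10.png",cv2.resize(c["frame"][u[1]-60:u[1]+70,u[0]-80:u[0]+90,::-1],None,fx=4.4,fy=4.4,interpolation=cv2.INTER_CUBIC))
E
python3 plan.py 300 -200 300 -80.55
```

```text
time_s: 14.33
eef_pos: [490.9, -34.2, 258.9]
ee_rot: [0.54, -0.539, 0.457, -0.458]
force: [-0.3, -0.4, -1.2]
grip_width: 0.6
t 14.43 pos [491.9 -34.5 260.1] yaw -80.55 down [ 0.0068 -0.001  -1.    ] F [0.6 0.1 0.1] T [-0.    0.1   0.01] grip 0.601 j [-0.31  0.2   1.51  0.    1.42  1.1 ]
delta cm [ 13.18  -4.1  -21.62] twist [-0.006  0.     0.002]
```

View pics/scene10.png

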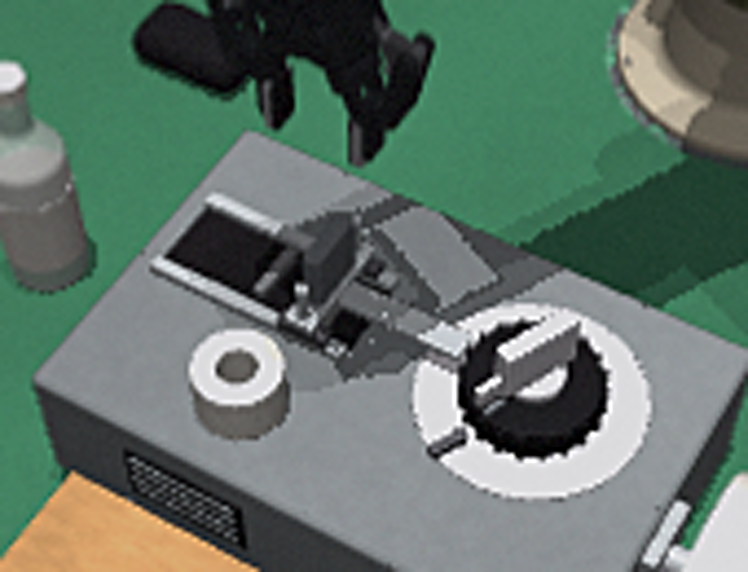

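```bash
python3 -m handwheel '[{"delta_pos":[0,-2,-1],"twist":[0,0,0],"jaw":0.6},{"delta_pos":[1,-3,-3],"twist":[0,0,0],"jaw":0.6},{"delta_pos":[3,-4,-6],"twist":[0,0,0],"jaw":0.6},{"delta_pos":[5,-4,-9],"twist":[0,0,0],"jaw":0.6},{"delta_pos":[7,-4,-12],"twist":[0,0,0],"jaw":0.6},{"delta_pos":[9,-4,-15],"twist":[0,0,0],"jaw":0.6},{"delta_pos":[11,-4,-18],"twist":[0,0,0],"jaw":0.6},{"delta_pos":[12.5,-4,-20],"twist":[0,0,0],"jaw":0.6},{"delta_pos":[13,-4,-20.5],"twist":[0,0,0],"jaw":0.6},{"delta_pos":[13,-4,-20.5],"twist":[0,0,0],"jaw":0.6}]'
python3 - <<'E'
from h import *
k=m2w(-20,90)
ims=[]
for n in ("scene","top"):
    c=imaging.capture(n); pickle.dump(c,open(n+"11.pkl","wb"))
    for q,cc in (("0",load(n+"0")),("now",c)):
      im=ortho(cc,147,k[0]-60,k[0]+90,k[1]-75,k[1]+75,2); ims.append(im)
    P=cloud(c).reshape(-1,3)
    d=P[:,:2]-k
    m=(np.hypot(*d.T)<48)&(P[:,2]>180)&(P[:,2]<200)
    q=P[m][:,:2].astype(np.float32); r=cv2.minAreaRect(q);print(n,m.sum(),r)
    M=np.array([w2m(p) for p in np.nan_to_num(P[:,:2])])
    m=(P[:,2]>178)&(P[:,2]<205)&(abs(M[:,0]+20)<40)&(M[:,1]>-200)&(M[:,1]<-20)
    print("bolt grip",m.sum(),M[m].mean(0),M[m].min(0),M[m].max(0),np.median(P[m][:,2]))
cv2.imwrite("pics/o11.png",np.vstack([np.hstack(ims[:2]),np.hstack(ims[2:])]))
E
python3 plan.py
```

```text
time_s: 15.27
eef_pos: [309.1, -197.0, 296.0]
ee_rot: [0.539, -0.539, 0.458, -0.458]
force: [0.8, 0.6, -0.2]
grip_width: 0.601
scene 121 ((466.2368469238281, 114.01080322265625), (15.066458702087402, 55.55486297607422), 73.30815887451172)
bolt grip 90 [-18.61068146 -58.2572116 ] [-42.21865012 -67.27157107] [  2.04504025 -52.03824645] 188.34847519947107
top 76 ((465.4482421875, 113.13117980957031), (13.730819702148438, 55.53126525878906), 75.14556884765625)
bolt grip 59 [-20.23988577 -59.80893063] [-43.03964847 -67.08260954] [  2.90816334 -53.41924373] 189.28579961714584
t 15.37 pos [ 310.2 -195.8  296. ] yaw -80.57 down [ 2.0e-04  1.3e-03 -1.0e+00] F [0.4 0.2 0.7] T [ 0.05 -0.03  0.04] grip 0.602 j [-0.89 -0.11  1.74  0.    1.51  0.52]
```

View pics/o11.png

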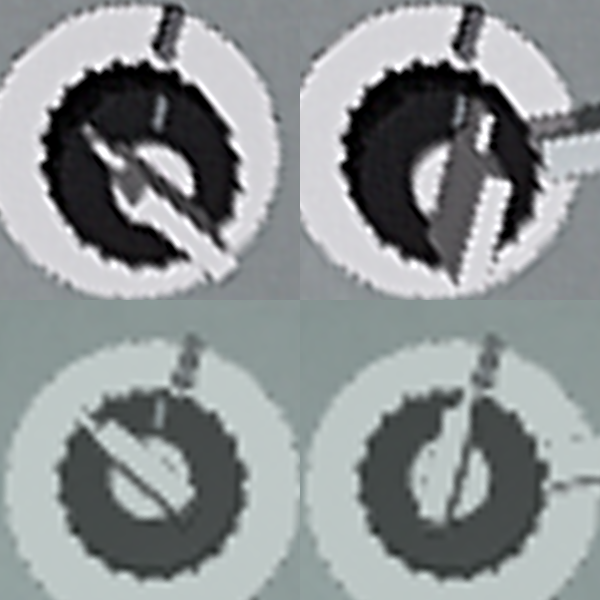

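In the before/after pair the index ridge stays at (160,112), the nose points at the marker, and the bolt is home and down. Handing in.

```bash
python3 -c "
from h import *
print(ctrl.finish_job())"
```

```text
the job is handed in; nothing more can be done
None
```

The nose now points at the marker and the bolt is locked home, and I handed the job in at about 15.4 s of the 51 s allowed. The hand-in gives no verdict, so everything below comes from my own measurements.

- **Inner knob:** I pinched the bar and turned it about 63° clockwise. At the last check the bar pointed at about −15° (top view) to −17° (scene view). The marker is at about −15°, so the error is at most about 2° against the allowed 6°.
- **Outer knob:** its index ridge shows no visible movement between the scene-camera pictures before and after. In the top camera's last picture the ridge could not be made out, so this rests on the scene camera.
- **Bolt:** I lifted it 19 mm and slid it about 71 mm over the bump, until the end stop pushed back with about 14 N. I then eased off and lowered it before letting go. The grip sits at machine y ≈ −59 mm, where end-stop contact was −60 mm. Its top reads 188–189 mm, against 190 mm nominal when right down.
- **Other objects:** I saw no contact with anything else on the desk, but I did not measure each object's position afterwards. The arm was clear of everything at the end.

The two cameras disagreed by about 1–2 mm on the knob and bolt positions. That is within the stated calibration error.

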